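Raise the spray-hood window to its working mark

TASK

Open the small spray hood on the cutting table to its working height: with the fingertips under the blue lip, gently push the clear sliding window up until the lip is level with the red marker on the hood's post, and leave it standing there. Do not grasp anything, and leave the marker, the thread spool, the pin jar and the spray can as they are.

Things in the scene. Friction and masses are not known exactly. Their poses are not given: they have to be found in the camera images.
- hood: White spray hood, clear walls, 410 mm wide (y), 290 deep, 440 high, fixed. Origin: centre of its underside; x points from its front to its back, z up. Its front leans back 30 degrees from vertical: the window slides along (0.5, 0, 0.866) of this frame, outward normal (-0.866, 0, 0.5). Posts at y = +-190 mm stand 12 mm out of the window's plane. The space under the lip is free.
- lip (a point): Centre of the blue lip, a bar along the clear window's bottom edge: 350 mm long (y), 10 mm thick (along the slide), standing out 38 mm from the window's plane. The point is at mid-length and mid-thickness, 17 mm out from that plane: the underside is 5 mm below it along the slide, the front edge 21 mm farther out. Its z axis points up along the slide, its -x axis outward.
- sash: The clear sliding window, 354 mm wide, 200 mm tall, 5 mm thick, with its lip; same axes as lip, origin in the window's plane 17 mm behind it. It starts shut or up to 30 mm open; upper stop 190 mm up the slope. Counterweights hidden in the posts balance it: it stays wherever it is left, and moves against a steady friction of about 3 N along the slide (plus 8 N per m/s); about 0.5 kg.
- mark (a point): The red marker clipped on the hood's +y post (left, seen from the robot): a block 28 mm wide, 10 mm thick along the slide, standing out 38 mm like the lip. The point is at its mid-thickness, 17 mm out from the window's plane: the lip is level with it when lip lies at z = 0 in this point's frame (z up along the slide). At the start it is 45 to 160 mm above the lip.
- spool_mid (a point): Centre of a loose purple thread spool, 44 mm across, 56 mm high, standing on the table in front of one flank of the hood. Leave alone.
- pin_jar_mid (a point): Centre of a loose glass pin jar with yellow cap, 56 mm across, 70 mm high, standing on the table in front of the other flank of the hood. Leave alone.
- spray_can_mid (a point): Centre of a loose blue spray can, 52 mm across, 130 mm high, standing inside the hood on its 20 mm thick floor. Leave alone.

How it is judged:
On the way:
1. the window is on its way up, at least 45 mm open, with the fingers pushing on its lip (z of lip in the frame of hood above 0.154 m and contact force between the fingers and sash above 0.3 N), for 0.1 s.
At the end, for the whole second after the job is handed in: The lip stands level with the red marker within 8 mm along the slide, at rest; the marker is within 6 mm and the spool, jar and can within 20 mm of where they were (z of lip in the frame of mark between -0.008 and 0.008 m and linear speed of sash below 0.004 m/s and distance of mark from where it was at the start of the episode below 0.006 m and distance of each of spool_mid, pin_jar_mid, spray_can_mid from where it was at the start of the episode below 0.02 m); the robot touches nothing.
It fails at once if the lip is pinched or shoved with more than 30 N (contact force between the fingers and sash above 30 N).
It fails at once if the marker is pushed along its post (distance of mark from where it was at the start of the episode above 0.006 m).
It fails at once if the spool, jar or can is pushed away, lifted or knocked over (distance of any of spool_mid, pin_jar_mid, spray_can_mid from where it was at the start of the episode above 0.02 m).
It also fails if it takes over 40 s, if anything falls off the work surface, if the arm or the gripper's body presses on something with over 40 N, if the wrist force passes 120 N, or if a joint passes its speed limit or range.

ROBOT

A 7-joint arm with a two-finger parallel gripper is mounted at the origin on the work surface. World frame = base frame: x ahead of the robot, y to its left, z up, the work surface at z = 0. Lengths are in m, angles in rad, forces in N, time in s.
With the tool pointing down it reaches from about 0.4 to 0.85 m from the base axis. Payload 10.4 kg.
Tool frame: the origin (TCP) lies midway between the tips of the shut fingers; the grasp point (between the pads) lies 19 mm behind it (r.tcp_to_grasp is the z of the grasp point in the tool frame, in m); z points along the fingers, x is the direction in which the jaws open and shut, and the axes are right-handed (so a half turn about z gives the same grasp; the last joint's range is limited). The gripper opens to 87 mm and grips with 3 to 60 N. Pads are 19 mm wide; open, the fingers measure 117 mm over their backs; the gripper's body (75 mm by 190 mm) begins 51 mm behind the grasp point.
Start: joints at [-1.214, 0.332, -0.065, 1.46, 0.022, 1.35, -0.088], TCP at [0.232, 0.58, 0.223] pointing down, gripper open.
Joint ranges: [-2.6, 2.6], [-0.5, 2.12], [-1.47, 1.34], [0.16, 2.42], [-1.27, 4.41], [0.06, 2.06], [-2.6, 2.6]. Speed limits (rad/s): [2.22, 2.22, 2.79, 2.79, 3.14, 3.14, 3.14].

INTERFACE

Orientations are given as a unit quaternion [x, y, z, w].
In Python, from bench import r, camera, close_job gives the robot as it stands. The module is installed in compiled form; this text tells all that it offers.
- The arm moves only by the shell command python3 -m crank 'ROWS' [FORCE]. ROWS is JSON, a list of rows, each an object of numbers: "x", "y", "z": the shift along the tool's x, y, z scaled (see below); "ax", "ay", "az": the turn, a rotation vector about the tool's x, y, z scaled (see below); "claw": the closure, from -1 (fully open) to 1 (shut), so that 0 is half open. A call has exactly 5 rows; each row is the pose to reach, as a shift and turn from the pose commanded when the call began, along the tool's axes at that moment; what a row does not reach only later rows make up. The controller multiplies each number of a shift by 1 m and each number of a turn by 2 rad. A row lasts 1/12 s, in which the tool goes at most 41.7 mm and 7.16 degrees, less where a joint would pass 70% of its speed; a pose out of reach is approached as far as the arm can. A call with a number of a shift or a turn outside -1 to 1 is refused whole. A call with a gripper value outside its range is refused whole. The fingers move at their own pace and stop on an object; FORCE is the grip in N (left out, the last holds). Time passes only in rows, so rows that repeat a pose let the fingers close, or fill a call up. It gives the time, the measured TCP pose, the force and the opening at its end, in the units of the state.
- r.read_state(): the state, without advancing time (a new reading comes with each control period).
- camera(name): name is "scene" or "top" or "wrist"; returns a dict with "color" (384x512x3 uint8, blue, green, red), "fx", "fy", "cx", "cy" (pixels), "eye" and "orientation" of the camera in the world. Camera axes: x right, y down, z forward; pixel columns grow to the right and rows downward; lengths in m; the calibration is good to about 2 mm. A picture is of the moment at which its call begins. There is no depth.
- close_job(): hands the job in, once; it reports no verdict.
The state is a dict: "time": time; "joint_positions": joint angles; "joint_vel": joint speeds; "joint_torque": joint torques, N m; "ee_pos": TCP position; "eef_rot": TCP orientation; "ft_force": force on the tool from outside, world axes, zero at the start; "torque": the same for the moment, N m; "width": finger opening in m.
Only numpy, scipy, OpenCV 4.12 (cv2) and the standard library are available. Lean on these libraries where they do the work, as an engineer would, in place of code of your own. Each camera call takes 0.05 s, during which the arm holds its last target. There are 200 camera calls.

## Working session

There is one attempt and no reset: what is moved stays moved. The work goes in short steps, Python scripts to look and compute and a shell command to move; the robot and the scene stay as the last step left them, time stands still between calls to the robot, and variables do not carry over. Pictures are saved under pics/ and viewed, about 8 in all and at most 12, crops included, and the job is handed in when it is done.

```bash
mkdir -p pics; python3 - <<'E'
from bench import r,camera
import cv2,numpy as np
for n in("scene","top"):
    c=camera(n); cv2.imwrite(f"pics/{n}0.png",c["color"]); print(n,c["fx"],c["fy"],c["cx"],c["cy"],np.round(c["eye"],4),np.round(c["orientation"],4))
s=r.read_state(); print({k:np.round(v,3) for k,v in s.items()}, r.tcp_to_grasp)
E
```

```text
scene 490.3653211746193 490.3653211746193 248.98607856728245 182.3638344419907 [1.1553 0.0513 1.1066] [ 0.6719  0.694  -0.1878 -0.1779]
top 470.89626289000273 470.89626289000273 255.32958571778937 191.64188567740166 [0.4861 0.0106 1.3657] [-0.7053  0.7082 -0.0252  0.0179]
{'time': np.float64(0.1), 'joint_positions': array([-1.214,  0.333, -0.065,  1.461,  0.022,  1.35 , -0.088]), 'joint_vel': array([ 0.002, -0.   , -0.   , -0.001, -0.001,  0.   ,  0.   ]), 'joint_torque': array([ 1.0000e-03, -6.2455e+01,  2.4000e-02, -3.9072e+01, -6.2000e-02,
        3.6000e-02,  0.0000e+00]), 'ee_pos': array([0.232, 0.58 , 0.222]), 'eef_rot': array([ 0.828,  0.561, -0.001,  0.   ]), 'ft_force': array([ 0.684, -0.305,  0.184]), 'torque': array([-0.038, -0.029, -0.002]), 'width': np.float64(0.087)} -0.0187
```

View pics/scene0.png

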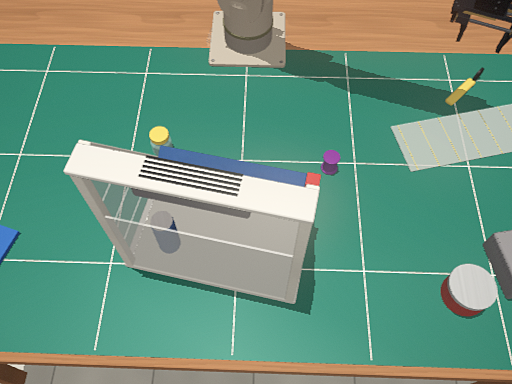

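View pics/top0.png

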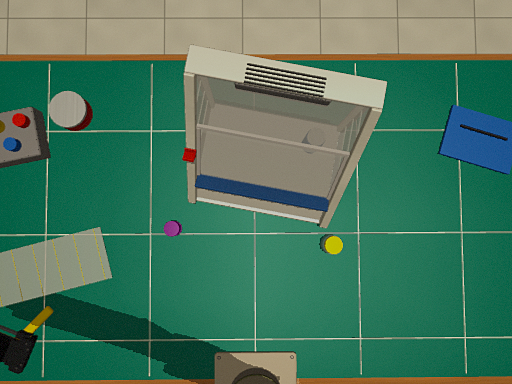

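The scene view shows the hood from behind: red marker at (313,180), purple spool (331,160), yellow jar cap (159,134). In the top view, the hood front faces the robot. The lip runs from (197,182) to (328,206), with the marker at (189,155), spool (172,228) and jar (333,245). I'll enlarge the top view.

```bash
python3 - <<'E'
import cv2
a=cv2.imread("pics/top0.png")[130:250,160:360]
cv2.imwrite("pics/topc.png",cv2.resize(a,None,fx=4,fy=4,interpolation=cv2.INTER_CUBIC))
E
```

```text
(no output)
```

View pics/topc.png

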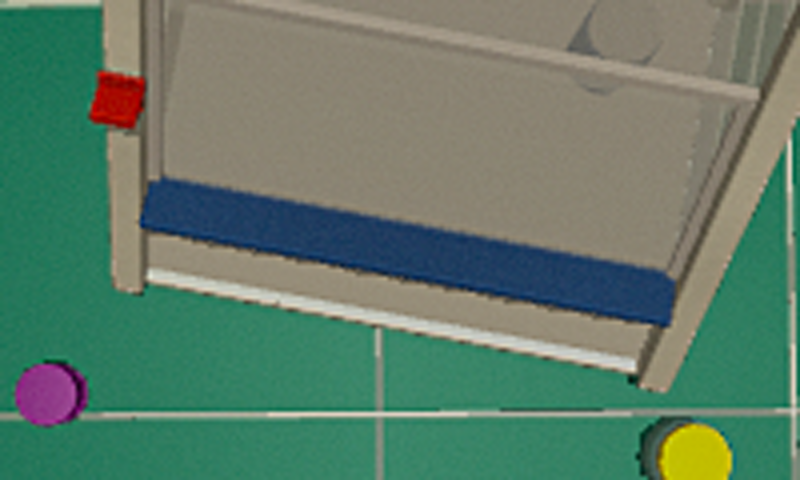

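Crop of the top view: lip corners, back-left to front-left to front-right to back-right, are at crop (150,180), (141,226), (670,326), (672,272). The marker's rear edge is (97,72)-(145,80), its front edge (90,120)-(135,128). The floor's front edge is (148,272)-(636,368). I'll take one scene crop to triangulate.

```bash
python3 - <<'E'
import cv2
a=cv2.imread("pics/scene0.png")[120:220,140:350]
cv2.imwrite("pics/scenec.png",cv2.resize(a,(798,380),interpolation=cv2.INTER_CUBIC))
E
```

```text
(no output)
```

View pics/scenec.png

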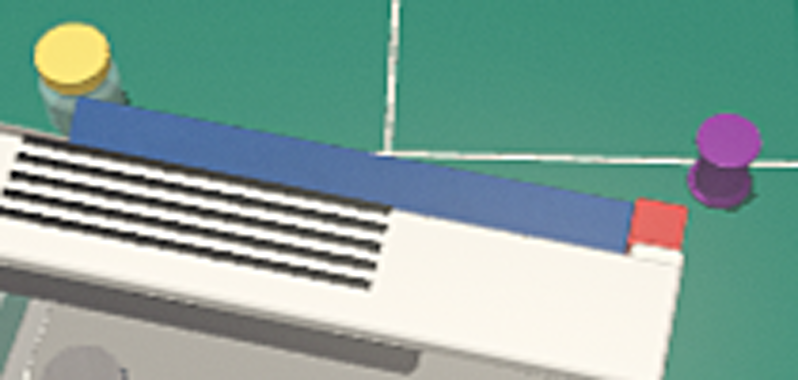

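```bash
cat >h.py <<'E'
import numpy as np
from scipy.spatial.transform import Rotation as R
from scipy.optimize import least_squares
K={"scene":(490.365,248.986,182.364,[1.1553,.0513,1.1066],[.6719,.694,-.1878,-.1779]),
   "top":(470.896,255.33,191.642,[.4861,.0106,1.3657],[-.7053,.7082,-.0252,.0179])}
def proj(n,P):
    f,cx,cy,e,q=K[n]; p=R.from_quat(q).inv().apply(np.asarray(P)-e); return f*p[...,:2]/p[...,2:]+[cx,cy]
def ray(n,uv,z):
    f,cx,cy,e,q=K[n]; d=R.from_quat(q).apply([(uv[0]-cx)/f,(uv[1]-cy)/f,1]); return e+d*(z-e[2])/d[2]
U=np.array([.5,0,.866]);N=np.array([-.866,0,.5])
def hood(p,P): return R.from_euler('z',p[2]).apply(P)+[p[0],p[1],0]
def pt(p,y,up,out): # p: x,y,yaw,d ; up = slide coordinate of point
    return hood(p,np.array([p[3],y,0])+U*up+N*out)
E
python3 - <<'E'
from h import *
t=lambda u,v:((u+.5)/4-.5+160,(v+.5)/4-.5+130)
s=lambda u,v:((u+.5)/3.8-.5+140,(v+.5)/3.8-.5+120)
# params x,y,yaw,d,lip,mark (slide coords from z=0 of plane)
obs=[("top",.175,4,.005,0,t(150,180)),("top",.175,4,-.005,.038,t(141,226)),("top",-.175,4,-.005,.038,t(670,326)),("top",-.175,4,.005,0,t(672,272)),
("scene",-.175,4,.005,.038,s(80,98)),("scene",.175,4,.005,.038,s(634,202)),
("scene",.176,5,.005,.038,s(636,200)),("scene",.204,5,.005,.038,s(688,207)),
("top",.204,5,-.005,.038,t(90,120)),("top",.176,5,-.005,.038,t(135,128))]
def f(p): return np.concatenate([proj(c,pt(p,y,p[k],o))-uv for c,y,k,up,o,uv in [(a,b,k,u,o,w) for a,b,k,u,o,w in obs] ]) if 0 else np.concatenate([proj(c,pt(p,y,p[k]+up,o))-np.array(uv) for c,y,k,up,o,uv in obs])
g=lambda p:np.append(f(p),0*(p[3]))
# d degenerate with x: anchor d=-0.145 nominal
g=lambda p:np.append(f(p),(p[3]+.145)*1000)
so=least_squares(g,[.5,0,-.17,-.145,.13,.22]);p=so.x
print(np.round(p,4),"\n",np.round(so.fun,1))
print("lip",pt(p,0,p[4],.017),"mark",pt(p,.19,p[5],.017),"gap",p[5]-p[4])
print("spool",ray("top",t(46,394),.056),"jar",ray("top",t(695,460),.07))
print("floor front",ray("top",t(148,272),.02),ray("top",t(636,368),.02))
E
```

```text
[ 0.6441 -0.0341 -0.1871 -0.145   0.1487  0.2601] 
 [-0.1 -1.2 -1.   1.2 -0.8  0.7  0.5  0.1 -1.6  0.3 -0.2  0.5 -0.2 -0.4
 -0.2  0.3 -0.6 -0.  -0.4  0.1  0. ]
lip [ 0.56025023 -0.01820884  0.13725984] mark [0.65032649 0.15811148 0.23373373] gap 0.11140172429684997
spool [0.46571319 0.230471   0.056     ] jar [ 0.41877028 -0.21637387  0.07      ]
floor front [0.55172381 0.16434299 0.02      ] [ 0.48173846 -0.18388343  0.02      ]
```

Fit residuals are about 1 px. The lip is at (0.560,-0.018,0.137), which is about 26 mm open, so within 0–30. The gap to the marker is 111 mm, within 45–160. The heights agree with the given sizes. I'll push with the tool along the window's inward normal, tool y up the slide.

```bash
cat >go.py <<'E'
import sys
from h import *
from bench import r
p=[.6441,-.0341,-.1871,-.145,.1487,.2601]
# args: y, up (rel. to initial lip mid), out of TCP
y,up,out=map(float,sys.argv[1:4])
s=r.read_state(); T=pt(p,y,p[4]+up,out); A=R.from_quat(s["eef_rot"]); e=np.array(s["ee_pos"])
G=R.from_euler('z',p[2])*R.from_matrix(np.array([[0,1,0],[.5,0,.866],[.866,0,-.5]]).T)
q=R.from_euler('z',p[2]).inv().apply(e-pt(p,0,p[4],0))
print("now y,up,out",np.round([q[1],q@U,q@N],4),"F(hood y,up,out)",np.round(R.from_euler('z',p[2]).inv().apply(s["ft_force"])@np.array([[0,1,0],U,N]).T,2),"t",s["time"],"w",s["width"],"J",np.round(s["joint_positions"],2))
print("target",np.round(T,3),"shift",np.round(A.inv().apply(T-e),4),"turn",np.round((A.inv()*G).as_rotvec()/2,4))
E
python3 go.py 0 -0.035 0.09
```

```text
now y,up,out [ 0.5268 -0.1439  0.4353] F(hood y,up,out) [-0.17  0.52 -0.54] t 0.1 w 0.08693094410792768 J [-1.21  0.33 -0.06  1.46  0.02  1.35 -0.09]
target [ 0.481 -0.003  0.143] shift [-0.4493  0.4478  0.079 ] turn [-0.5219  0.051  -0.087 ]
```

```bash
C='{"x":-0.14,"y":0.14,"z":0.0,"ax":-0.28,"ay":0.03,"az":-0.05,"claw":1}'; python3 -m crank '[{"x":-0.03,"y":0.03,"z":0,"ax":-0.05,"ay":0.005,"az":-0.01,"claw":1},{"x":-0.06,"y":0.06,"z":0,"ax":-0.1,"ay":0.01,"az":-0.02,"claw":1},{"x":-0.09,"y":0.09,"z":0,"ax":-0.15,"ay":0.015,"az":-0.025,"claw":1},{"x":-0.115,"y":0.115,"z":0,"ax":-0.2,"ay":0.02,"az":-0.03,"claw":1},{"x":-0.14,"y":0.14,"z":0,"ax":-0.25,"ay":0.025,"az":-0.04,"claw":1}]' 10; python3 go.py 0 -0.035 0.09
```

```text
time: 0.52
ee_pos: [0.3107, 0.3969, 0.223]
eef_rot: [0.778, 0.575, 0.161, 0.192]
ft_force: [-0.8, -0.2, 0.2]
width: 0.0613
now y,up,out [ 0.3615 -0.087   0.339 ] F(hood y,up,out) [-0.37 -0.21  0.79] t 0.5167 w 0.06130059362223951 J [-1.29  0.   -0.06  1.93  0.54  1.26 -0.26]
target [ 0.481 -0.003  0.143] shift [-0.3369  0.209   0.1955] turn [-0.2694  0.0259 -0.0477]
```

```bash
python3 -m crank '[{"x":-0.03,"y":0.02,"z":0.01,"ax":-0.055,"ay":0.005,"az":-0.01,"claw":1},{"x":-0.065,"y":0.04,"z":0.025,"ax":-0.11,"ay":0.01,"az":-0.02,"claw":1},{"x":-0.1,"y":0.06,"z":0.045,"ax":-0.165,"ay":0.015,"az":-0.03,"claw":1},{"x":-0.13,"y":0.08,"z":0.06,"ax":-0.22,"ay":0.02,"az":-0.04,"claw":1},{"x":-0.16,"y":0.1,"z":0.08,"ax":-0.265,"ay":0.025,"az":-0.047,"claw":1}]'; python3 go.py 0 -0.035 0.09
```

```text
time: 0.93
ee_pos: [0.3669, 0.2357, 0.2011]
eef_rot: [0.691, 0.562, 0.291, 0.349]
ft_force: [-0.7, -1.5, -2.5]
width: 0.0282
now y,up,out [ 0.2135 -0.0633  0.2543] F(hood y,up,out) [-1.62 -2.34 -0.88] t 0.9333 w 0.02817252472037593 J [-1.17 -0.2  -0.23  2.41  0.99  1.21 -0.55]
target [ 0.481 -0.003  0.143] shift [-0.212   0.0487  0.1615] turn [-0.0515  0.0027 -0.0083]
```

```bash
python3 -m crank '[{"x":-0.03,"y":0.01,"z":0.022,"ax":0,"ay":0,"az":0,"claw":1},{"x":-0.06,"y":0.02,"z":0.044,"ax":0,"ay":0,"az":0,"claw":1},{"x":-0.09,"y":0.028,"z":0.066,"ax":-0.01,"ay":0,"az":0,"claw":1},{"x":-0.12,"y":0.036,"z":0.088,"ax":-0.02,"ay":0,"az":-0.004,"claw":1},{"x":-0.15,"y":0.044,"z":0.11,"ax":-0.04,"ay":0.002,"az":-0.008,"claw":1}]'; python3 go.py 0 -0.035 0.09
```

```text
time: 1.35
ee_pos: [0.38, 0.2251, 0.22]
eef_rot: [0.703, 0.551, 0.313, 0.323]
ft_force: [0.3, -0.7, 0.6]
width: 0.0017
now y,up,out [ 0.2056 -0.0396  0.2509] F(hood y,up,out) [-0.59  0.77 -0.05] t 1.35 w 0.0017390196537976463 J [-0.51 -0.35 -0.73  2.4   0.85  0.98 -0.39]
target [ 0.481 -0.003  0.143] shift [-0.2095  0.0386  0.1509] turn [-0.0582 -0.0179 -0.0382]
```

```bash
python3 -m crank '[{"x":-0.1,"y":0.02,"z":0.1,"ax":0.02,"ay":0,"az":0,"claw":1},{"x":-0.1,"y":0.02,"z":0.1,"ax":0.04,"ay":0,"az":-0.01,"claw":1},{"x":-0.1,"y":0.02,"z":0.12,"ax":0.06,"ay":-0.01,"az":-0.02,"claw":1},{"x":-0.15,"y":0.02,"z":0.12,"ax":0.06,"ay":-0.01,"az":-0.03,"claw":1},{"x":-0.15,"y":0.02,"z":0.12,"ax":0.06,"ay":-0.015,"az":-0.03,"claw":1}]'; python3 go.py 0 -0.035 0.09
```

```text
time: 1.77
ee_pos: [0.4315, 0.1558, 0.1872]
eef_rot: [0.713, 0.583, 0.255, 0.294]
ft_force: [-0.5, 0.5, -0.2]
width: 0.0005
now y,up,out [ 0.147  -0.0362  0.1795] F(hood y,up,out) [ 0.39 -0.49  0.42] t 1.7667 w 0.0004839131168731622 J [ 0.13 -0.48 -0.91  2.42  0.48  0.61  0.22]
target [ 0.481 -0.003  0.143] shift [-0.1477  0.0255  0.0846] turn [-0.1237 -0.0053 -0.0092]
```

```bash
python3 -m crank '[{"x":-0.03,"y":0.01,"z":0.02,"ax":0.02,"ay":0,"az":0,"claw":1},{"x":-0.06,"y":0.015,"z":0.035,"ax":0.02,"ay":0,"az":0,"claw":1},{"x":-0.09,"y":0.02,"z":0.05,"ax":0.02,"ay":0,"az":0,"claw":1},{"x":-0.12,"y":0.025,"z":0.07,"ax":0.02,"ay":0,"az":0,"claw":1},{"x":-0.145,"y":0.025,"z":0.08,"ax":0.02,"ay":0,"az":0,"claw":1}]'; python3 go.py 0 -0.035 0.09
```

```text
time: 2.18
ee_pos: [0.4886, 0.0506, 0.167]
eef_rot: [0.722, 0.591, 0.235, 0.273]
ft_force: [0.3, 0.5, -0.8]
width: 0.0006
now y,up,out [ 0.0543 -0.0159  0.1039] F(hood y,up,out) [ 0.57 -0.56 -0.61] t 2.1833 w 0.000605416149854612 J [ 0.69 -0.5  -0.97  2.42 -0.16  0.36  1.13]
target [ 0.481 -0.003  0.143] shift [-0.0547 -0.0131  0.0186] turn [-0.1547 -0.0028 -0.0082]
```

```bash
python3 go.py 0 -0.045 0.07|tail -1; python3 go.py 0 -0.04 0.012|tail -1
```

```text
target [ 0.493 -0.005  0.125] shift [-0.0549 -0.0166  0.0407] turn [-0.1547 -0.0028 -0.0082]
target [ 0.545 -0.015  0.1  ] shift [-0.055   0.0059  0.0944] turn [-0.1547 -0.0028 -0.0082]
```

```bash
python3 -m crank '[{"x":-0.015,"y":-0.005,"z":0.01,"ax":0,"ay":0,"az":0,"claw":1},{"x":-0.03,"y":-0.01,"z":0.02,"ax":0,"ay":0,"az":0,"claw":1},{"x":-0.045,"y":-0.015,"z":0.03,"ax":0,"ay":0,"az":0,"claw":1},{"x":-0.055,"y":-0.017,"z":0.04,"ax":0,"ay":0,"az":0,"claw":1},{"x":-0.055,"y":-0.017,"z":0.04,"ax":0,"ay":0,"az":0,"claw":1}]'; python3 go.py 0 -0.045 0.07;python3 go.py 0 -0.04 0.012|tail -1; python3 - <<'E'
from bench import camera
import cv2
c=camera("wrist");d=camera("top")
cv2.imwrite("pics/pre.png",cv2.hconcat([cv2.resize(c["color"],(400,300)),cv2.resize(d["color"][130:280,150:350],(400,300))]))
E
```

```text
time: 2.6
ee_pos: [0.51, -0.0029, 0.1316]
eef_rot: [0.725, 0.592, 0.227, 0.269]
ft_force: [-0.2, -0.2, 1.0]
width: 0.0004
now y,up,out [ 0.0058 -0.031   0.0593] F(hood y,up,out) [-0.19  0.78  0.61] t 2.6 w 0.00043408995231121396 J [ 1.14 -0.5  -1.2   2.42 -0.85  0.29  1.92]
target [ 0.493 -0.005  0.125] shift [-0.006  -0.0166 -0.0056] turn [-0.1642  0.0004 -0.008 ]
target [ 0.545 -0.015  0.1  ] shift [-0.0057  0.0069  0.0477] turn [-0.1642  0.0004 -0.008 ]
```

View pics/pre.png

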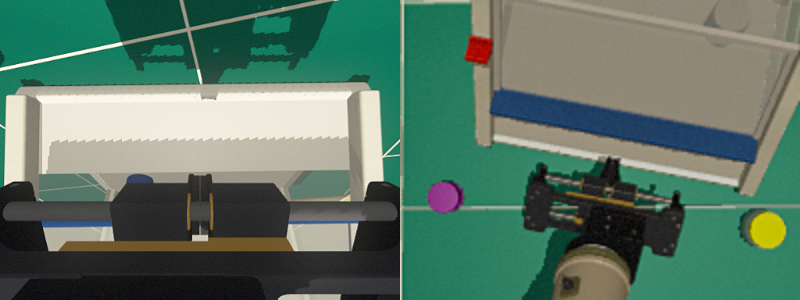

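The wrist and top views show the shut fingers centred in front of the lip, clear of the spool (445,197) and jar (767,230). Next I slide in under the lip along the tool's z.

```bash
python3 -m crank '[{"x":0,"y":0,"z":0.01,"ax":0,"ay":0,"az":0,"claw":1},{"x":0,"y":0,"z":0.02,"ax":0,"ay":0,"az":0,"claw":1},{"x":0,"y":0,"z":0.03,"ax":0,"ay":0,"az":0,"claw":1},{"x":0,"y":0,"z":0.04,"ax":0,"ay":0,"az":0,"claw":1},{"x":0,"y":0,"z":0.045,"ax":0,"ay":0,"az":0,"claw":1}]'; python3 go.py 0 -0.022 0.014
```

```text
time: 3.12
ee_pos: [0.5385, -0.0067, 0.1004]
eef_rot: [0.725, 0.592, 0.229, 0.268]
ft_force: [0.4, -1.3, 0.4]
width: 0.0004
now y,up,out [ 0.0072 -0.0437  0.0189] F(hood y,up,out) [-1.18  0.67 -0.35] t 3.1167 w 0.00036440840357985854 J [ 1.38 -0.33 -1.47  2.38 -0.68  0.13  1.81]
target [ 0.552 -0.017  0.117] shift [-0.0069  0.0223 -0.0023] turn [-0.1634 -0.001  -0.008 ]
```

```bash
python3 -m crank '[{"x":0,"y":0.004,"z":0,"ax":0,"ay":0,"az":0,"claw":1},{"x":0,"y":0.008,"z":-0.001,"ax":0,"ay":0,"az":0,"claw":1},{"x":0,"y":0.012,"z":-0.002,"ax":0,"ay":0,"az":0,"claw":1},{"x":0,"y":0.016,"z":-0.003,"ax":0,"ay":0,"az":0,"claw":1},{"x":0,"y":0.02,"z":-0.004,"ax":0,"ay":0,"az":0,"claw":1}]'; python3 go.py 0 0.0 0.014
```

```text
time: 3.53
ee_pos: [0.5503, -0.0084, 0.1168]
eef_rot: [0.724, 0.593, 0.228, 0.268]
ft_force: [0.0, 0.5, 1.2]
width: 0.0006
now y,up,out [ 0.0078 -0.0236  0.0168] F(hood y,up,out) [0.44 1.01 0.68] t 3.5333 w 0.0006094705622039938 J [ 1.38 -0.34 -1.44  2.34 -0.64  0.18  1.79]
target [ 0.563 -0.019  0.136] shift [-0.0075  0.0233 -0.005 ] turn [-0.1638 -0.0014 -0.0069]
```

```bash
python3 -m crank '[{"x":0,"y":0.004,"z":-0.001,"ax":0,"ay":0,"az":0,"claw":1},{"x":0,"y":0.008,"z":-0.003,"ax":0,"ay":0,"az":0,"claw":1},{"x":0,"y":0.012,"z":-0.004,"ax":0,"ay":0,"az":0,"claw":1},{"x":0,"y":0.016,"z":-0.0055,"ax":0,"ay":0,"az":0,"claw":1},{"x":0,"y":0.02,"z":-0.007,"ax":0,"ay":0,"az":0,"claw":1}]'; python3 go.py 0 0.02 0.014
```

```text
time: 3.95
ee_pos: [0.56, -0.0109, 0.1346]
eef_rot: [0.724, 0.593, 0.228, 0.268]
ft_force: [-1.4, 2.4, -1.6]
width: 0.0005
now y,up,out [ 0.0071 -0.0031  0.017 ] F(hood y,up,out) [ 2.11 -2.31  0.83] t 3.95 w 0.0005482474740289111 J [ 1.37 -0.36 -1.4   2.31 -0.64  0.23  1.79]
target [ 0.573 -0.021  0.153] shift [-0.0068  0.0229 -0.0046] turn [-0.1644 -0.0013 -0.0072]
```

```bash
python3 -m crank '[{"x":0,"y":0.005,"z":-0.002,"ax":0,"ay":0,"az":0,"claw":1},{"x":0,"y":0.01,"z":-0.0035,"ax":0,"ay":0,"az":0,"claw":1},{"x":0,"y":0.015,"z":-0.005,"ax":0,"ay":0,"az":0,"claw":1},{"x":0,"y":0.02,"z":-0.007,"ax":0,"ay":0,"az":0,"claw":1},{"x":0,"y":0.026,"z":-0.009,"ax":0,"ay":0,"az":0,"claw":1}]'; python3 go.py 0 0.04 0.014; python3 - <<'E'
from bench import camera
import cv2
cv2.imwrite("pics/push.png",cv2.resize(camera("top")["color"][120:240,160:360],(800,480),interpolation=cv2.INTER_CUBIC))
E
```

```text
time: 4.37
ee_pos: [0.5736, -0.0141, 0.1589]
eef_rot: [0.725, 0.593, 0.228, 0.268]
ft_force: [-1.8, 2.8, -2.9]
width: 0.0005
now y,up,out [0.0065 0.025  0.0171] F(hood y,up,out) [ 2.45 -3.72  0.56] t 4.3667 w 0.00047679527281435636 J [ 1.37 -0.38 -1.36  2.26 -0.62  0.3   1.79]
target [ 0.582 -0.022  0.17 ] shift [-0.0063  0.0153 -0.002 ] turn [-0.1641 -0.0012 -0.0074]
```

View pics/push.png

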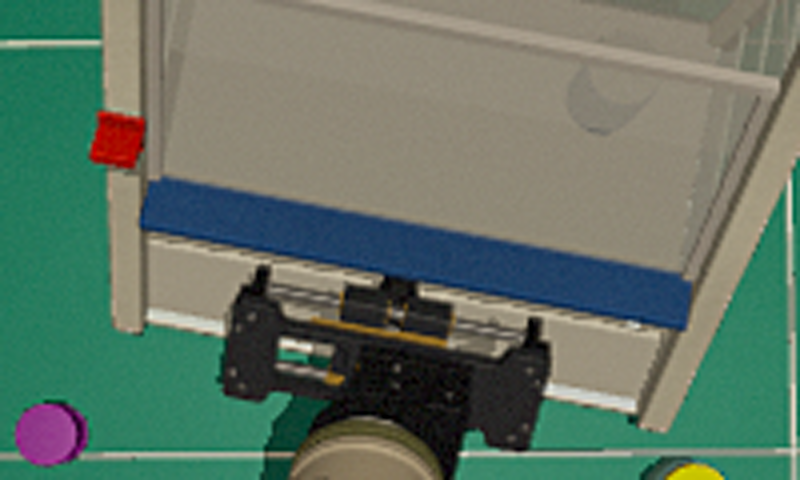

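The lip has risen, now at crop corners (150,178), (141,226), (687,328) and (690,275). The marker is unmoved at (118,140), and the spool and jar haven't moved either. Next I fit the lip height.

```bash
cat >lip.py <<'E'
from h import *
p=[.6441,-.0341,-.1871,-.145,.1487,.2601]
def lip(c,y0):  # corners BL,FL,FR,BR in 4x crop of top (origin 160,y0)
    o=[(.175,.005,0),(.175,-.005,.038),(-.175,-.005,.038),(-.175,.005,0)]
    f=lambda v:np.concatenate([proj("top",pt(p,y,v[0]+u,q))-((np.array(w)+.5)/4-.5+[160,y0]) for (y,u,q),w in zip(o,c)])
    s=least_squares(f,[.2]); return s.x[0],np.round(s.fun,1)
E
python3 - <<'E'
from lip import *
a=lip([(150,180),(141,226),(670,326),(672,272)],130);b=lip([(150,178),(141,226),(687,328),(690,275)],120)
print(a,b,"to mark",p[5]-b[0],"expected up: lip z",b[0]*.866+.0085)
# marker from top alone
f=lambda v:np.concatenate([proj("top",pt(p,y,v[0]-.005,.038))-((np.array(w)+.5)/4-.5+[160,120]) for y,w in[(.204,(90,160)),(.176,(135,168))]])
print(least_squares(f,[.2]).x)
E
```

```text
(np.float64(0.14974562775046796), array([-0.1, -1.4, -1. ,  1. , -0.7,  0.5,  0.6, -0.1])) (np.float64(0.19574418453086917), array([-0.1, -1.3, -1.2,  0.9, -0.9,  0.7,  0.3, -0.5])) to mark 0.06435581546913083 expected up: lip z 0.1780144638037327
[0.26014943]
```

```bash
python3 -m crank '[{"x":0,"y":0.005,"z":-0.002,"ax":0,"ay":0,"az":0,"claw":1},{"x":0,"y":0.01,"z":-0.0035,"ax":0,"ay":0,"az":0,"claw":1},{"x":0,"y":0.015,"z":-0.005,"ax":0,"ay":0,"az":0,"claw":1},{"x":0,"y":0.02,"z":-0.007,"ax":0,"ay":0,"az":0,"claw":1},{"x":0,"y":0.025,"z":-0.0085,"ax":0,"ay":0,"az":0,"claw":1}]'; python3 go.py 0 0.06 0.017;  python3 -m crank '[{"x":0,"y":0.005,"z":-0.002,"ax":0,"ay":0,"az":0,"claw":1},{"x":0,"y":0.01,"z":-0.0035,"ax":0,"ay":0,"az":0,"claw":1},{"x":0,"y":0.015,"z":-0.005,"ax":0,"ay":0,"az":0,"claw":1},{"x":0,"y":0.019,"z":-0.0065,"ax":0,"ay":0,"az":0,"claw":1},{"x":0,"y":0.022,"z":-0.0075,"ax":0,"ay":0,"az":0,"claw":1}]'; python3 go.py 0 0.08 0.017;python3 - <<'E'
from bench import camera
import cv2
cv2.imwrite("pics/push2.png",cv2.resize(camera("top")["color"][110:230,160:360],(800,480),interpolation=cv2.INTER_CUBIC))
E
```

```text
time: 4.83
ee_pos: [0.5866, -0.0171, 0.1819]
eef_rot: [0.725, 0.593, 0.228, 0.268]
ft_force: [-3.3, 2.8, -0.8]
width: 0.0007
now y,up,out [0.006  0.0516 0.017 ] F(hood y,up,out) [ 2.13 -2.58  2.91] t 4.8333 w 0.0006525601371079651 J [ 1.38 -0.39 -1.34  2.21 -0.61  0.36  1.79]
target [ 0.59  -0.024  0.189] shift [-0.0059  0.0081 -0.0027] turn [-0.164  -0.0011 -0.0075]
time: 5.25
ee_pos: [0.5982, -0.0196, 0.2022]
eef_rot: [0.724, 0.593, 0.228, 0.268]
ft_force: [-3.4, 3.2, -0.9]
width: 0.0004
now y,up,out [0.0057 0.075  0.017 ] F(hood y,up,out) [ 2.48 -2.69  2.93] t 5.25 w 0.0003714741621708863 J [ 1.4  -0.39 -1.33  2.16 -0.6   0.41  1.78]
target [ 0.6   -0.026  0.207] shift [-0.0057  0.0048 -0.0017] turn [-0.1637 -0.0011 -0.0075]
```

View pics/push2.png

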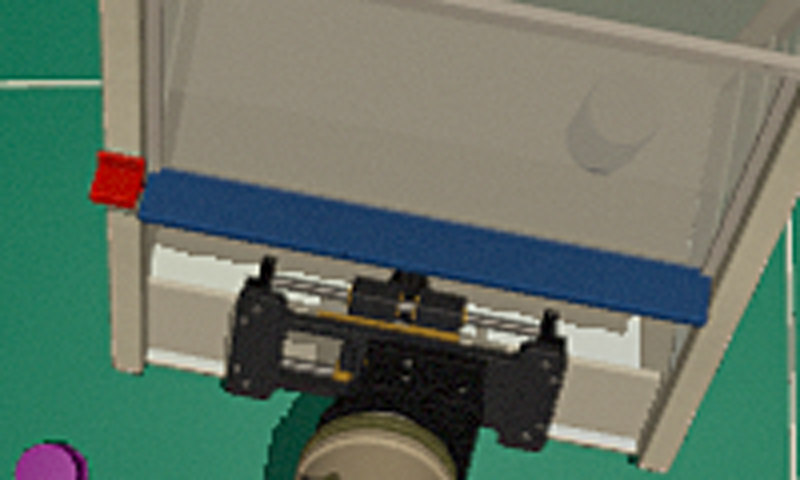

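Lip corners are now (150,170), (139,219), (706,324) and (710,275). The marker's front edge is (90,200)-(137,209), so the lip stands about 2.5 px short, and everything else is undisturbed.

```bash
python3 - <<'E'
from lip import *
b=lip([(150,170),(139,219),(706,324),(710,275)],110); print(b,p[5]-b[0])
# colour-based front edge near marker: direct comparison on the image
import cv2
a=cv2.imread("pics/push2.png").astype(int)
B,G,Rr=a[...,0],a[...,1],a[...,2]
red=(Rr>110)&(G<70)&(B<70); blue=(B>90)&(Rr<70)&(G<95)&(B-G>25)
for u in range(100,132,8):
    v=np.where(red[:,u])[0]; print("red",u,v.min(),v.max())
for u in list(range(148,250,12)):
    v=np.where(blue[:,u])[0]; print("blue",u,v.min(),v.max())
E
```

```text
(np.float64(0.24473634356174304), array([-0.2, -1.2, -0.9,  1.2, -0.9,  1.2, -0. , -1.5])) 0.015363656438256962
red 100 151 202
red 108 153 204
red 116 154 206
red 124 157 207
blue 148 178 218
blue 160 172 220
blue 172 171 221
blue 184 173 225
blue 196 176 227
blue 208 178 229
blue 220 180 232
blue 232 182 233
blue 244 184 236
```

The corner fit says 15 mm to go, but comparing the lip and marker edges directly says about 7 mm. Their apparent depths are equal, so I trust the direct comparison more. I'll push another 5 mm and then measure the edges sub-pixel.

```bash
python3 -m crank '[{"x":0,"y":0.001,"z":0,"ax":0,"ay":0,"az":0,"claw":1},{"x":0,"y":0.002,"z":-0.001,"ax":0,"ay":0,"az":0,"claw":1},{"x":0,"y":0.003,"z":-0.001,"ax":0,"ay":0,"az":0,"claw":1},{"x":0,"y":0.004,"z":-0.0015,"ax":0,"ay":0,"az":0,"claw":1},{"x":0,"y":0.0045,"z":-0.0015,"ax":0,"ay":0,"az":0,"claw":1}]'; python3 go.py 0 0.08 0.017
cat >edge.py <<'E'
import cv2
from lip import *
def gap(img):
    a=img.astype(float); B,G,Rr=a[...,0],a[...,1],a[...,2]
    def edges(ch,cols,lo,hi):
        out=[]
        for u in cols:
            c=ch[lo:hi,u]; k=np.argmax(c); h=np.sort(c)[-8:].mean()/2
            i=k
            while c[i]>h:i-=1
            t=lo+i+(h-c[i])/(c[i+1]-c[i]); i=k
            while c[i]>h:i+=1
            out.append((u,t,lo+i-1+(c[i-1]-h)/(c[i-1]-c[i])))
        return np.array(out)
    red=edges(np.clip(Rr-np.maximum(G,B),0,None),range(186,194),130,180)
    blue=edges(np.clip(B-Rr,0,None),range(202,226),130,215)
    m=.188
    return [blue[:,k].mean()-red[:,k].mean()-m*(blue[:,0].mean()-red[:,0].mean()) for k in(1,2)], [np.polyfit(blue[:,0],blue[:,k],1)[0] for k in(1,2)]
E
python3 - <<'E'
from edge import *
from bench import camera
im=np.mean([camera("top")["color"] for _ in range(4)],0); cv2.imwrite("pics/n1.png",im)
print("start",gap(cv2.imread("pics/top0.png")),"now",gap(im))
a=lambda u:proj("top",pt(p,.19,u,.02)); print("px per mm",(a(.25)-a(.26))/10, "model line slope",(lambda d:d[1]/d[0])(proj("top",pt(p,.1,.26,.038))-proj("top",pt(p,.19,.26,.038))))
E
```

```text
time: 5.72
ee_pos: [0.6, -0.0203, 0.2057]
eef_rot: [0.725, 0.593, 0.228, 0.268]
ft_force: [-3.3, 1.2, -0.6]
width: 0.0003
now y,up,out [0.0053 0.079  0.017 ] F(hood y,up,out) [ 0.57 -2.24  2.7 ] t 5.7167 w 0.0003405196495091334 J [ 1.4  -0.4  -1.33  2.15 -0.59  0.42  1.78]
target [ 0.6   -0.026  0.207] shift [-0.0053  0.0011 -0.0003] turn [-0.164  -0.0009 -0.0075]
start ([np.float64(23.864984218508624), np.float64(24.44158450700445)], [np.float64(0.18644005386333573), np.float64(0.18988218043450267)]) now ([np.float64(0.37478409208574703), np.float64(1.6671441011193053)], [np.float64(0.1875629411222392), np.float64(0.18789382183430212)])
px per mm [0.00733027 0.25120388] model line slope 0.18498786317793203[ WARN:0@3.393] global loadsave.cpp:1063 imwrite_ Unsupported depth image for selected encoder is fallbacked to CV_8U.
```

```bash
python3 - <<'E'
import cv2
a=cv2.imread("pics/n1.png")[142:172,178:228]
cv2.imwrite("pics/n1c.png",cv2.resize(a,None,fx=16,fy=16,interpolation=cv2.INTER_NEAREST))
E
```

```text
(no output)
```

View pics/n1c.png

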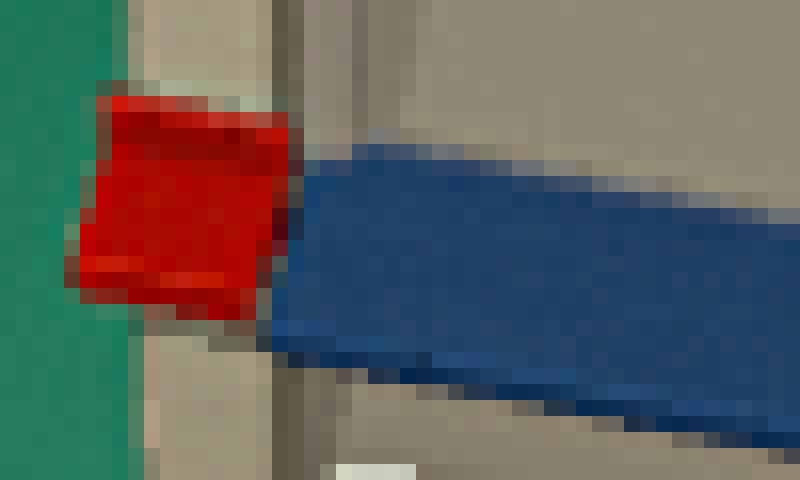

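The enlargement shows the marker's front lower edge, through (100,300) and (232,320), and the lip's, through (310,365), on parallel lines about 1.8 px apart, so about 7 mm to go. The marker's rear edge is the clip on the post, so only the front edges compare. I'll push 7 mm more.

```bash
python3 -m crank '[{"x":0,"y":0.0015,"z":-0.0005,"ax":0,"ay":0,"az":0,"claw":1},{"x":0,"y":0.003,"z":-0.001,"ax":0,"ay":0,"az":0,"claw":1},{"x":0,"y":0.0045,"z":-0.0015,"ax":0,"ay":0,"az":0,"claw":1},{"x":0,"y":0.006,"z":-0.002,"ax":0,"ay":0,"az":0,"claw":1},{"x":0,"y":0.007,"z":-0.0025,"ax":0,"ay":0,"az":0,"claw":1}]'; python3 go.py 0 0.08 0.017
python3 - <<'E'
from edge import *
from bench import camera
im=np.mean([camera("top")["color"] for _ in range(4)],0).astype(np.uint8); cv2.imwrite("pics/n2.png",im)
print("now",gap(im))
cv2.imwrite("pics/n2c.png",cv2.resize(im[142:172,178:228],None,fx=16,fy=16,interpolation=cv2.INTER_NEAREST))
E
```

```text
time: 6.33
ee_pos: [0.6038, -0.021, 0.2124]
eef_rot: [0.725, 0.593, 0.228, 0.268]
ft_force: [-3.0, 0.2, -2.0]
width: 0.0004
now y,up,out [0.0054 0.0867 0.0171] F(hood y,up,out) [-0.38 -3.22  1.54] t 6.3333 w 0.000400596177261624 J [ 1.41 -0.4  -1.33  2.14 -0.59  0.43  1.78]
target [ 0.6   -0.026  0.207] shift [-0.0055 -0.0063  0.0022] turn [-0.1638 -0.001  -0.0075]
now ([np.float64(-1.6334452590977548), np.float64(-0.26597242642631613)], [np.float64(0.18755441496645386), np.float64(0.189994738924182)])
```

View pics/n2c.png

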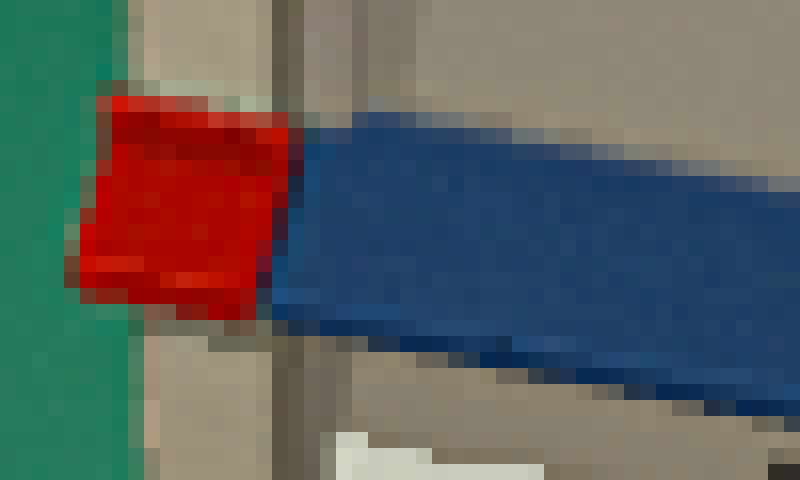

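The lip's bright front edge now continues the marker's, through (156,272) and (280,296). The code gives −0.27 px, about 1 mm. So it is level. Now I lower the fingers off the lip and back out.

```bash
python3 -m crank '[{"x":0,"y":-0.004,"z":0.001,"ax":0,"ay":0,"az":0,"claw":1},{"x":0,"y":-0.008,"z":0.002,"ax":0,"ay":0,"az":0,"claw":1},{"x":0,"y":-0.012,"z":0.003,"ax":0,"ay":0,"az":0,"claw":1},{"x":0,"y":-0.016,"z":0.004,"ax":0,"ay":0,"az":0,"claw":1},{"x":0,"y":-0.02,"z":0.004,"ax":0,"ay":0,"az":0,"claw":1}]'; python3 go.py 0 0.065 0.08; python3 -m crank '[{"x":0,"y":0,"z":-0.01,"ax":0,"ay":0,"az":0,"claw":1},{"x":0,"y":0,"z":-0.025,"ax":0,"ay":0,"az":0,"claw":1},{"x":0,"y":0,"z":-0.04,"ax":0,"ay":0,"az":0,"claw":1},{"x":0,"y":0,"z":-0.055,"ax":0,"ay":0,"az":0,"claw":1},{"x":0,"y":0,"z":-0.07,"ax":0,"ay":0,"az":0,"claw":1}]'; python3 go.py 0 0.065 0.12
```

```text
time: 6.95
ee_pos: [0.5912, -0.0182, 0.1955]
eef_rot: [0.725, 0.593, 0.228, 0.268]
ft_force: [-0.2, 0.5, -0.0]
width: 0.0007
now y,up,out [0.0058 0.0657 0.0198] F(hood y,up,out) [ 0.46 -0.16  0.24] t 6.95 w 0.0006686254719006764 J [ 1.37 -0.4  -1.32  2.18 -0.6   0.39  1.78]
target [ 0.539 -0.014  0.225] shift [-0.0058 -0.0199 -0.0568] turn [-0.164  -0.0011 -0.0075]
time: 7.37
ee_pos: [0.5454, -0.0102, 0.2491]
eef_rot: [0.725, 0.592, 0.228, 0.268]
ft_force: [0.4, -0.0, 0.5]
width: 0.0007
now y,up,out [0.0052 0.0889 0.0868] F(hood y,up,out) [ 0.05  0.58 -0.09] t 7.3667 w 0.0006536101082124186 J [ 1.   -0.49 -0.95  2.21 -0.49  0.54  1.67]
target [ 0.505 -0.008  0.245] shift [-0.0056 -0.0332 -0.0238] turn [-0.1637 -0.0008 -0.0076]
```

```bash
python3 -m crank '[{"x":0,"y":0,"z":-0.01,"ax":0,"ay":0,"az":0,"claw":1},{"x":0,"y":0,"z":-0.02,"ax":0,"ay":0,"az":0,"claw":1},{"x":0,"y":0,"z":-0.02,"ax":0,"ay":0,"az":0,"claw":1},{"x":0,"y":0,"z":-0.02,"ax":0,"ay":0,"az":0,"claw":1},{"x":0,"y":0,"z":-0.02,"ax":0,"ay":0,"az":0,"claw":1}]'; python3 go.py 0 0.065 0.12
python3 - <<'E'
from edge import *
from bench import camera
im=np.mean([camera("top")["color"] for _ in range(4)],0).astype(np.uint8)
print("now",gap(im))
cv2.imwrite("pics/end.png",cv2.hconcat([cv2.resize(im[142:172,178:218],(400,300),interpolation=cv2.INTER_NEAREST),cv2.resize(im[110:260,155:355],(400,300))]))
E
```

```text
time: 7.78
ee_pos: [0.5331, -0.0073, 0.2631]
eef_rot: [0.724, 0.593, 0.228, 0.268]
ft_force: [-0.5, 0.4, -0.4]
width: 0.0005
now y,up,out [0.0057 0.0946 0.1047] F(hood y,up,out) [ 0.32 -0.62  0.26] t 7.7833 w 0.0005427579889410626 J [ 0.86 -0.49 -0.83  2.21 -0.39  0.58  1.57]
target [ 0.505 -0.008  0.245] shift [-0.0061 -0.0329 -0.005 ] turn [-0.1642 -0.0014 -0.0073]
now ([np.float64(-1.6579594491576586), np.float64(-0.2911063948342587)], [np.float64(0.1875969861170553), np.float64(0.18986672236155963)])
```

View pics/end.png

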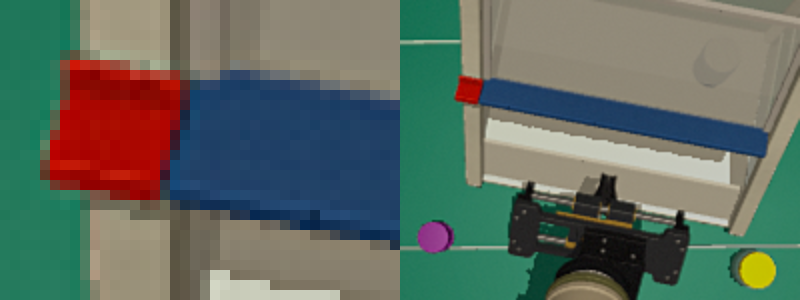

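The window stayed where I left it. The lip is level with the marker at (110,170)-(190,190) in the left half, and the gripper is clear. The spool, jar and can look unmoved, so I'm handing in.

```bash
python3 -c "
from bench import close_job; print(close_job())"
```

```text
the job is handed in; nothing more can be done
None
```

I pushed the window up with the shut fingertips under the middle of the blue lip until the lip was level with the red marker. Then I lowered the fingers off it, backed the gripper clear and handed the job in at about 8 s.

**Last checks:**
- **Lip height:** in the top view, the lip's front edge lines up with the marker's to −0.3 px, about 1 mm. It did not shift when the fingers withdrew.
- **Push force:** the wrist sensor read about 3–5 N each time I checked while pushing, and close to zero after withdrawal.
- **Other objects:** the marker, spool, jar and can look unmoved in the last picture. I did not measure them again.

**What disagreed or fell short:**
- **Conflicting height estimates:** my first corner fit put the marker about 4 mm higher than the direct edge comparison did. The rear edges also differed, by 1.7 px, because the marker's rear is its clip on the post. I trusted the front edges.
- **Tool angle:** joint limits kept the tool about 41° from vertical instead of the 60° I planned, so the fingers should have met the lip nearer its outer edge. The push still went smoothly.

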